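# Eject a dishwasher tablet and trap it on the chute

## Robot

A 6-joint arm with a two-finger parallel gripper is mounted at the origin on the work surface. World frame = base frame: x ahead of the robot, y to its left, z up, the work surface at z = 0. Lengths are in m, angles in rad, forces in N, time in s.
With the tool pointing down it reaches from about 0.35 to 1 m from the base axis. Payload 7.1 kg.
Tool frame: the origin (TCP) lies on the centre line of the jaws, within the pads' length; the fingertips stand 8 mm ahead of it and the grasp point (between the pads) lies 11 mm behind it; z points along the fingers, y is the direction in which the jaws open and shut (so a half turn about z gives the same grasp; the last joint's range is limited). The gripper opens to 85 mm and grips with 20 to 120 N. Pads are 22 mm wide; open, the fingers measure 114 mm over their backs; the gripper's body (76 mm by 85 mm) begins 54 mm behind the grasp point. The pads swing forward as they close: fully open they stand 13 mm farther back than shut.
Start: joints at [1.253, 0.423, 1.63, -0, 1.089, -0.019], TCP at [0.184, 0.597, 0.239] pointing down, gripper open.
Joint ranges: [-3, 3], [-0.9, 2.11], [0.09, 2.58], [-1.31, 4.45], [0.11, 2.69], [-2.54, 2.54]. Speed limits (rad/s): [2.39, 2.39, 3.01, 3.14, 3.14, 3.14].

## Interface

Orientations are given as a unit quaternion [x, y, z, w].
In Python, from workcell import env, snapshot, get_calibration gives the robot as it stands. The module is installed in compiled form; this text tells all that it offers.
- The arm moves only by the tool play_rows, never from a script. Its arguments are lists of equal length, an entry for each row: "travel": the shift along the tool's x, y, z in units of 0.3 m (1.0 is 0.3 m), a list of three; "angular": the turn, a rotation vector about the tool's x, y, z in units of 0.5 rad (1.0 is 0.5 rad), a list of three; "grip": the closure, from 0 (fully open) to 1 (shut). A call has 1 to 8 rows; each row is the pose to reach, as a shift and turn from the pose commanded when the call began, along the tool's axes at that moment; what a row does not reach only later rows make up. A row lasts 1/10 s, in which the tool goes at most 50 mm and 8.59 degrees, less where a joint would pass 70% of its speed; a pose out of reach is approached as far as the arm can. A call with a number of a shift or a turn outside -1 to 1 is refused whole. A call with a gripper value outside its range is refused whole. The fingers move at their own pace and stop on an object; the grip force is fixed at half the most. Time passes only in rows, so rows that repeat a pose let the fingers close. It gives the time, the measured TCP pose, the force and the opening at its end, in the units of the state.
- env.get_obs(): the state, without advancing time (a new reading comes with each control period).
- snapshot(name): name is "scene" or "side" or "wrist"; returns the picture (384x512x3 uint8, red, green, blue); there is no depth.
- get_calibration(name): a dict with "fx", "fy", "cx", "cy" (pixels), "eye" and "orientation" of the camera in the world. Camera axes: x right, y down, z forward; pixel columns grow to the right and rows downward; lengths in m; the calibration is good to about 2 mm. The wrist camera is an equidistant fisheye: a pixel r from the principal point sees the ray r / f radians off the axis. A picture is of the moment at which its call begins: read the wrist's pose just before it. get_calibration takes no time and is no camera call; for the wrist camera it gives the pose at the moment of the call.
- env.hand_in(): hands the job in, once; it reports no verdict.
The state is a dict: "t": time; "q": joint angles; "qd": joint speeds; "joint_efforts": joint torques, N m; "eef_pos": TCP position; "ee_rot": TCP orientation; "force": force on the tool from outside, world axes, zero at the start; "moment": the same for the moment, N m; "grip_width": finger opening in m.
Only numpy, scipy, OpenCV 4.12 (cv2) and the standard library are available. Lean on these libraries where they do the work, as an engineer would, in place of code of your own. Each camera call takes 0.05 s, during which the arm holds its last target.

## Task

Press the red plunger of the tablet dispenser down with one finger so that the dishwasher tablet pops out, and let the other finger trap the tablet on the steel chute before it slides off into the rinsing tray. The program finishes while holding: one finger still keeping the plunger down, the other still touching the tablet and keeping it at rest on the chute. Do not touch the tablet while it is still on its shelf, grasp or lift nothing, and leave the other things on the worktop where they are.

Things in the scene. Friction and masses are not known exactly. Their poses are not given: they have to be found in the camera images.
- dispenser: White tablet dispenser fixed to the worktop, 125 x 235 mm, 164 mm tall (hood). Origin at worktop height on the centre line, right below the crest where the level shelf (on its +y side) meets the steel chute; z up. The chute falls at 22 degrees towards the dispenser's -y, 130 mm long, to the rinsing tray; crest 132 mm above the worktop. Shelf and chute are slippery and 44 mm wide between 10 mm high walls.
- ejector_top (a point): Centre of the top of the red round plunger, 28 mm across, beside the chute on the dispenser's -x side; moves down with it. At rest 125 mm above the worktop. Fully down (12 mm lower), a fingertip at its height reaches into the chute to 9 mm above the floor at chute_trap, low enough to stop the tablet; before pressing, a tip at its height just clears a tablet.
- ejector (a joint): How far the plunger is pressed, m: 0 at rest, 0.012 fully down. Its spring resists with 1.4 N at first, 4.8 N at full depth, and lifts it again when let go. It drives an orange pusher along the shelf, 3.3 mm per mm, which shoves the tablet over the crest when the plunger is about 8 mm down; the tablet then slides down the chute and off its end in under a second.
- chute_trap (a point): Point on the chute's floor, on its centre line, 70 mm (measured level) beyond the crest, 104 mm above the worktop: a good place for the trapping finger. The plunger's centre is 58 mm from it, square to the chute, so that one finger can be on the plunger with the other here.
- tablet_mid (a point): Centre of the dishwasher tablet, a rigid block 30 mm (across the chute) x 36 mm (along it) x 18 mm thick, white below and blue on top, about 25 g. It starts lying on the shelf about 22 mm before the crest, 141 mm above the worktop.
- washbowl: Grey rectangular rinsing tray, 180 x 220 x 70 mm, fixed at the foot of the chute; origin under its centre.
- spare: Bystander, to be left alone: a second tablet lying on the worktop; origin under its centre.
- mug: Bystander, to be left alone: blue mug, 90 mm tall; origin under its centre.
- jar: Bystander, to be left alone: amber jar, 110 mm tall; origin under its centre.
- tumbler: Bystander, to be left alone: green tumbler, 100 mm tall; origin under its centre.
- dish: Bystander, to be left alone: white bowl, 120 mm across; origin under its centre.
- spoon: Bystander, to be left alone: spoon; origin under its middle.
- brush: Bystander, to be left alone: washing-up brush; origin under its middle.
- spray: Bystander, to be left alone: white spray bottle with yellow head, 213 mm tall; origin under its centre.

How it is judged:
On the way:
1. the plunger has been pressed (value of joint ejector above 0.006 m), for 0.1 s.
At the end, for the whole second after the job is handed in: A finger holds the plunger at least 8 mm down, and the fingers touch the tablet, which rests on the chute between its walls, its centre 20 to 110 mm beyond the crest (value of joint ejector above 0.008 m and contact force between the fingers and ejector above 0.5 N and contact force between the fingers and tablet above 0.01 N and y of tablet_mid in the frame of dispenser between -0.11 and -0.02 m and x of tablet_mid in the frame of dispenser between -0.015 and 0.015 m and height (world z) of tablet_mid between 0.09 and 0.145 m and linear speed of tablet below 0.02 m/s); the arm keeps its last pose, push and grip.
It fails at once if the tablet slid off the chute (height (world z) of tablet_mid below 0.075 m or y of tablet_mid in the frame of dispenser below -0.13 m).
It fails at once if the tablet was lifted (height (world z) of tablet_mid above 0.165 m).
It fails at once if the tablet was touched while still on its shelf (contact force between the arm and tablet above 0.2 N and y of tablet_mid in the frame of dispenser above 0.005 m).
It fails at once if the tablet was touched while still on its shelf (contact force between the fingers and tablet above 0.2 N and y of tablet_mid in the frame of dispenser above 0.005 m).
It fails at once if another thing was moved (distance of any of spare, mug, jar, tumbler, dish, spoon, brush, spray from where it was at the start of the episode above 0.03 m).
It also fails if it takes over 32 s, if anything falls off the work surface, if the arm or the gripper's body presses on something with over 40 N, if the wrist force passes 120 N, or if a joint passes its speed limit or range.

## Working session

There is one attempt and no reset: what is moved stays moved. The work goes in short steps, Python scripts to look and compute and a tool call to move; the robot and the scene stay as the last step left them, time stands still between calls to the robot, and variables do not carry over. Pictures are saved under pics/ and viewed, and the job is handed in when it is done.

Besides the shell and the picture viewer there is one more tool, called after "Emit:" as name(argument=value, ...) on one line, values as JSON. play_rows: Moves the arm, as the interface text tells. Shifts and turns lie within -1 to 1; 1 stands for 0.3 m of shift or 0.5 rad of turn. Its arguments: {"type":"object","properties":{"travel":{"type":"array","items":{"type":"array","items":{"type":"number","minimum":-1,"maximum":1}}},"angular":{"type":"array","items":{"type":"array","items":{"type":"number","minimum":-1,"maximum":1}}},"grip":{"type":"array","items":{"type":"number"}}},"required":["travel","angular","grip"]}

```bash
mkdir -p pics; python3 - <<'E'
from workcell import env, snapshot, get_calibration
import cv2
o=env.get_obs()
for k,v in o.items(): print(k,v)
for n in("scene","side","wrist"):
    print(n,get_calibration(n))
    cv2.imwrite(f"pics/{n}0.png",cv2.resize(snapshot(n)[:,:,::-1],(800,600),interpolation=cv2.INTER_CUBIC))
E
```

```text
t 0.0
q [ 1.25298852e+00  4.23852911e-01  1.63068677e+00 -1.18321965e-06
  1.08856838e+00 -1.90269180e-02]
qd [ 0.00028678  0.0008699   0.00043827 -0.00087609 -0.00140781 -0.00026252]
joint_efforts [ 3.95019015e-03 -5.57389355e+01 -2.81746531e+01  1.49256757e-04
  7.33262248e-03 -2.63317952e-05]
eef_pos [0.18380018 0.59681495 0.2385394 ]
ee_rot [ 1.48835078e-01  9.88861742e-01 -7.47074421e-04 -1.26492106e-04]
force [ 0.2045247  -1.05346157 -0.24705165]
moment [ 0.05400583 -0.0277117   0.02937092]
grip_width 0.08539431780588391
scene {'fx': 349.3196142894754, 'fy': 349.3196142894754, 'cx': 253.98679215788752, 'cy': 195.20479068124024, 'eye': array([1.25193636, 0.00940434, 0.97651194]), 'orientation': array([ 0.63593568,  0.69750691, -0.24668559, -0.21958175])}
side {'fx': 403.3238837876253, 'fy': 403.3238837876253, 'cx': 249.9313891078986, 'cy': 191.26507888731632, 'eye': array([-0.12643853, -1.18715709,  1.03354043]), 'orientation': array([ 0.85308765, -0.25284526,  0.12174401, -0.439874  ])}
wrist {'fx': 297.3186396354542, 'fy': 297.3186396354542, 'cx': 253.38202005043806, 'cy': 190.34067294640775, 'eye': array([0.11649223, 0.6178056 , 0.37390427]), 'orientation': array([0.79606038, 0.58825659, 0.08400869, 0.11482423])}
```

View pics/scene0.png

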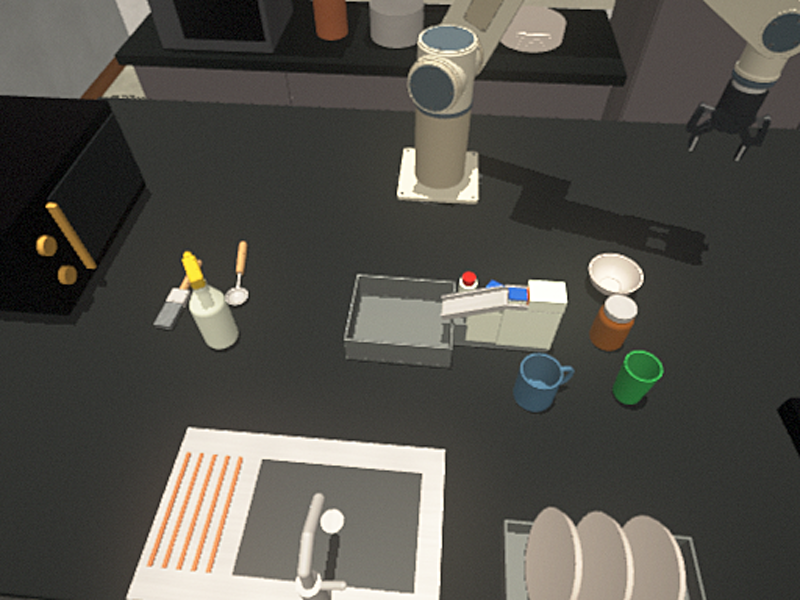

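View pics/side0.png

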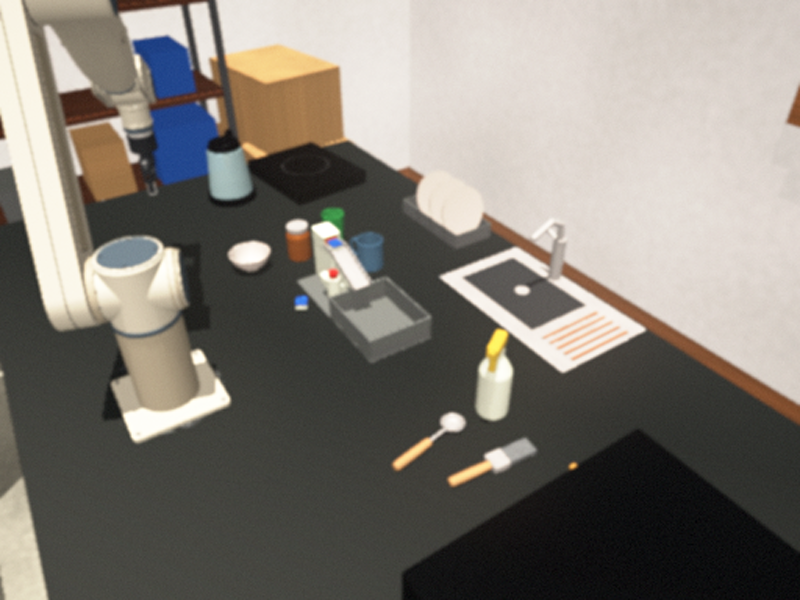

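View pics/wrist0.png

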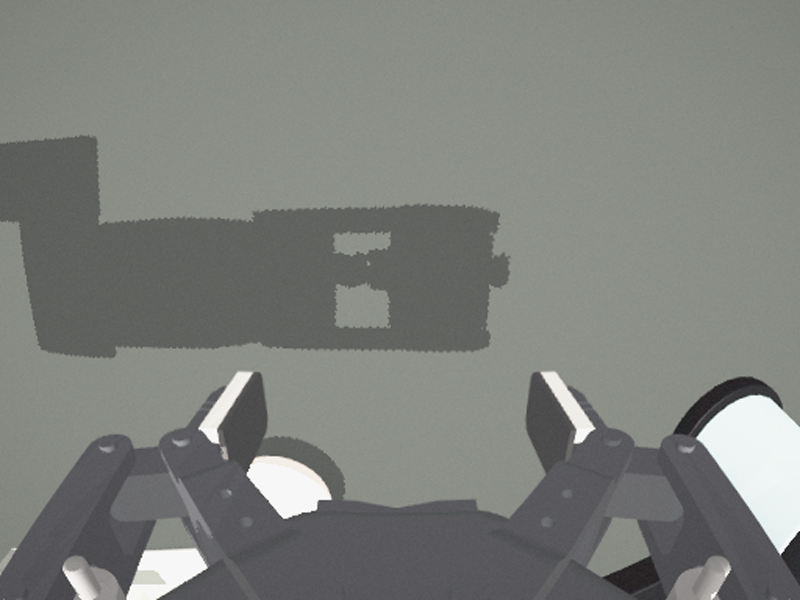

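```bash
python3 - <<'E'
import cv2
from workcell import snapshot
a=snapshot("scene")[:,:,::-1]; cv2.imwrite("pics/sceneraw.png",a)
cv2.imwrite("pics/c1.png",cv2.resize(a[165:245,215:375],(800,400),interpolation=cv2.INTER_CUBIC))
b=snapshot("side")[:,:,::-1];cv2.imwrite("pics/sideraw.png",b)
cv2.imwrite("pics/c2.png",cv2.resize(b[130:240,170:290],(654,600),interpolation=cv2.INTER_CUBIC))
E
```

```text
(no output)
```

View pics/c1.png

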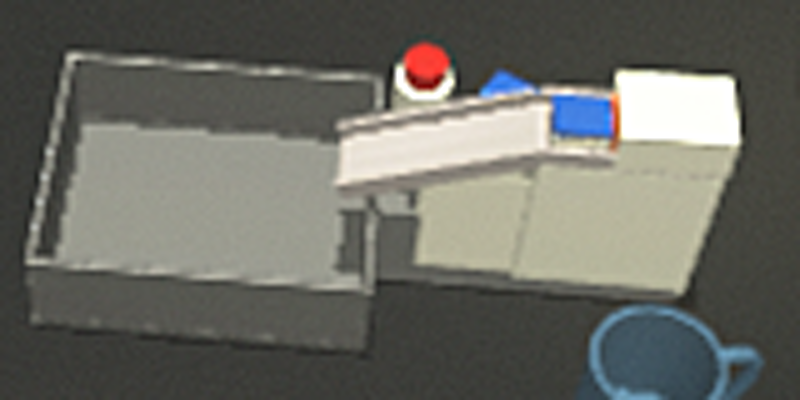

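View pics/c2.png

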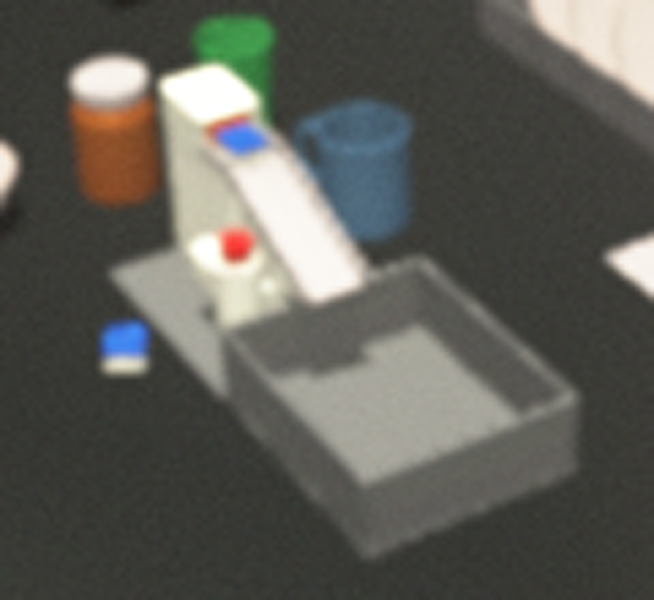

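```bash
cat > h.py <<'E'
import numpy as np
from scipy.spatial.transform import Rotation as R
from workcell import env, snapshot, get_calibration
def proj(c,P):
    p=R.from_quat(c['orientation']).inv().apply(np.atleast_2d(P)-c['eye'])
    return np.c_[c['fx']*p[:,0]/p[:,2]+c['cx'],c['fy']*p[:,1]/p[:,2]+c['cy']]
def projf(c,P):
    p=R.from_quat(c['orientation']).inv().apply(np.atleast_2d(P)-c['eye'])
    r=np.hypot(p[:,0],p[:,1]);th=np.arctan2(r,p[:,2])
    return np.c_[c['fx']*th*p[:,0]/r+c['cx'],c['fy']*th*p[:,1]/r+c['cy']]
def ray(c,uv,z,fish=False):
    u=(uv[0]-c['cx'])/c['fx'];v=(uv[1]-c['cy'])/c['fy']
    if fish:
        th=np.hypot(u,v);d=np.array([np.sin(th)*u/th,np.sin(th)*v/th,np.cos(th)])
    else:d=np.array([u,v,1])
    d=R.from_quat(c['orientation']).apply(d)
    return c['eye']+d*(z-c['eye'][2])/d[2]
E
python3 - <<'E'
from h import *
s=get_calibration("scene");d=get_calibration("side")
S=lambda x,y:(x/5+215-.4,y/5+165-.4); D=lambda x,y:(x/5.45+170-.4,y/5.45+130-.4)
for n,c,f,l in(("scene",s,S,dict(pl=(427,60,.125),tab=(583,116,.15),t1=(72,55,.07),t2=(380,75,.07),t3=(370,288,.07),t4=(32,262,.07),h1=(617,70,.164),h2=(740,76,.164),h3=(740,142,.164),h4=(615,133,.164),mug=(660,345,.09))),("side",d,D,dict(pl=(238,241,.125),tab=(243,138,.15),t1=(228,330,.07),t2=(422,258,.07),t3=(578,395,.07),t4=(370,485,.07),spare=(125,336,.018)))):
    for k,v in l.items(): print(n,k,ray(c,f(*v[:2]),v[2])[:2].round(4))
E
```

```text
scene pl [0.4863 0.0805]
scene tab [0.5464 0.1743]
scene t1 [ 0.4539 -0.1606]
scene t2 [0.4535 0.0531]
scene t3 [0.6308 0.0521]
scene t4 [ 0.6301 -0.1614]
scene h1 [0.5193 0.194 ]
scene h2 [0.5176 0.2688]
scene h3 [0.5704 0.2637]
scene h4 [0.57 0.19]
scene mug [0.6699 0.2244]
side pl [0.4842 0.0735]
side tab [0.5415 0.1677]
side t1 [0.4563 0.0455]
side t2 [0.6306 0.0468]
side t3 [ 0.629  -0.1672]
side t4 [ 0.4508 -0.1712]
side spare [0.4157 0.1504]
```

Emit:
play_rows(travel=[[-0.78,-0.667,0],[-0.78,-0.667,0],[-0.78,-0.667,0],[-0.78,-0.667,0],[-0.78,-0.667,0],[-0.78,-0.667,0],[-0.78,-0.667,0],[-0.78,-0.667,0]], angular=[[0,0,1],[0,0,1],[0,0,1],[0,0,1],[0,0,1],[0,0,1],[0,0,1],[0,0,1]], grip=[0.25,0.5,0.5,0.5,0.5,0.5,0.5,0.5])

```text
t: 1.05
eef_pos: [0.3495, 0.3361, 0.2395]
ee_rot: [0.39, 0.921, 0.0, -0.0]
force: [0.2, 1.4, 0.2]
grip_width: 0.0426
```

Emit:
play_rows(travel=[[-0.9,-0.2,0],[-0.9,-0.2,0],[-0.9,-0.2,0],[-0.9,-0.2,0],[-0.9,-0.2,0],[-0.9,-0.2,0],[-0.9,-0.2,0]], angular=[[0,0,1],[0,0,1],[0,0,1],[0,0,1],[0,0,1],[0,0,1],[0,0,1]], grip=[0.49,0.49,0.49,0.49,0.49,0.49,0.49])

```text
t: 1.75
eef_pos: [0.496, 0.101, 0.2394]
ee_rot: [0.606, 0.796, 0.0, 0.0]
force: [-0.7, 1.1, 0.7]
grip_width: 0.0437
```

Emit:
play_rows(travel=[[0,0,0],[0,0,0],[0,0,0],[0,0,0]], angular=[[0,0,0.54],[0,0,0.54],[0,0,0.54],[0,0,0.54]], grip=[0.49,0.49,0.49,0.49])

```text
t: 2.15
eef_pos: [0.4937, 0.1033, 0.2392]
ee_rot: [0.705, 0.71, 0.0, -0.0]
force: [-0.8, 0.5, -0.0]
grip_width: 0.0436
```

```bash
python3 - <<'E'
from h import *
import cv2,pickle
o=env.get_obs();print(o['t'],o['eef_pos'],o['ee_rot'],o['grip_width'],o['force'])
c=get_calibration("wrist");pickle.dump(c,open("w1.pkl","wb"))
a=snapshot("wrist")[:,:,::-1];cv2.imwrite("pics/w1raw.png",a)
cv2.imwrite("pics/w1.png",cv2.resize(a,(800,600),interpolation=cv2.INTER_CUBIC))
E
```

```text
2.15 [0.49372504 0.10334591 0.23925   ] [ 7.04586687e-01  7.09617911e-01  1.20736298e-05 -1.47129643e-04] 0.04361342129546709 [-0.7652527   0.48010945 -0.03782002]
```

View pics/w1.png

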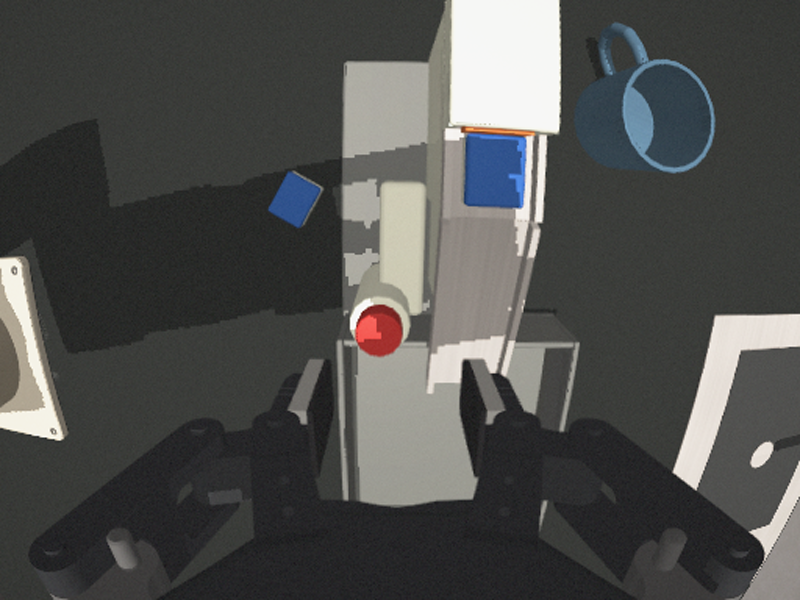

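```bash
python3 - <<'E'
from h import *
import cv2,pickle
a=cv2.imread("pics/w1raw.png")
cv2.imwrite("pics/w1c.png",cv2.resize(a[75:255,215:355],(560*7//7,720))[:600] if 0 else cv2.resize(a[80:230,215:365],(600,600),interpolation=cv2.INTER_CUBIC))
E
```

```text
(no output)
```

View pics/w1c.png

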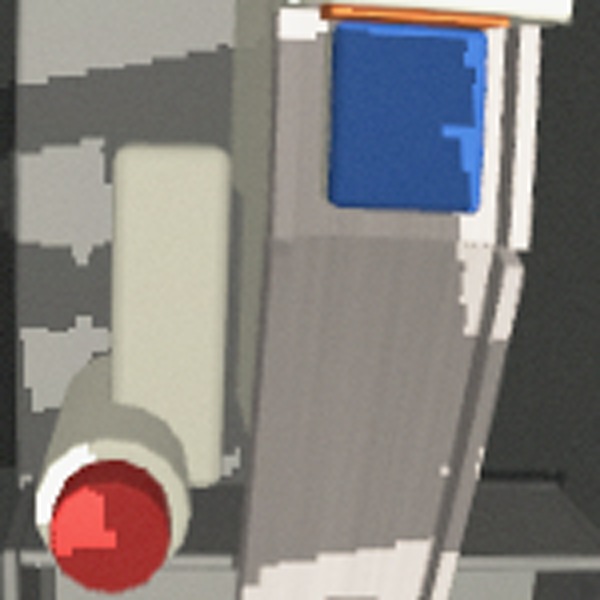

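```bash
python3 - <<'E'
from h import *
import pickle
c=pickle.load(open("w1.pkl","rb"))
f=lambda x,y:(x/4+215-.4,y/4+80-.4)
for k,v in dict(pl=(111,533,.125),tab=(407,118,.15),ta=(333,26,.15),tb=(487,28,.15),tc=(478,212,.15),td=(330,207,.15),c1=(275,241,.132),c2=(460,246,.132)).items():
    p=ray(c,f(*v[:2]),v[2],True);print(k,p.round(4))
print(c['eye'])
ct=np.array([.543,.147,0])
for q in ([-.058,-.07,.125],[0,.022,.15]): print(((projf(c,ct+q)[0]-[215,80]+.4)*4).round(0))
E
```

```text
pl [0.4851 0.0803 0.125 ]
tab [0.542  0.1732 0.15  ]
ta [0.5274 0.1902 0.15  ]
tb [0.5573 0.1915 0.15  ]
tc [0.5568 0.1557 0.15  ]
td [0.5276 0.1557 0.15  ]
c1 [0.5191 0.1468 0.132 ]
c2 [0.5582 0.1469 0.132 ]
[0.49444688 0.17469962 0.37456071]
[111. 547.]
[412. 140.]
```

Emit:
play_rows(travel=[[-0.081,0.068,0],[-0.081,0.068,0.1],[-0.081,0.068,0.2],[-0.081,0.068,0.25],[-0.081,0.068,0.29],[-0.081,0.068,0.29],[-0.081,0.068,0.29]], angular=[[0,0,0],[0,0,0],[0,0,0],[0,0,0],[0,0,0],[0,0,0],[0,0,0]], grip=[0.49,0.49,0.49,0.49,0.49,0.49,0.49])

```text
t: 2.9
eef_pos: [0.5148, 0.078, 0.1527]
ee_rot: [0.706, 0.708, 0.0, 0.0]
force: [-0.4, 0.2, 0.3]
grip_width: 0.0436
```

```bash
python3 - <<'E'
from h import *
import cv2,pickle
o=env.get_obs();print(o['t'],o['eef_pos'],o['ee_rot'],o['grip_width'],o['force'])
c=get_calibration("wrist");pickle.dump(c,open("w2.pkl","wb"))
a=snapshot("wrist")[:,:,::-1]
cv2.imwrite("pics/w2.png",cv2.resize(a,(800,600),interpolation=cv2.INTER_CUBIC))
b=snapshot("side")[:,:,::-1]
s=snapshot("scene")[:,:,::-1]
cv2.imwrite("pics/m2.png",np.hstack([cv2.resize(b[130:230,185:265],(400,500),interpolation=cv2.INTER_CUBIC),cv2.resize(s[140:240,280:360],(400,500),interpolation=cv2.INTER_CUBIC)]))
E
```

```text
2.9 [0.51482469 0.07795393 0.15272078] [7.06025154e-01 7.08186718e-01 1.92161995e-04 1.35270451e-04] 0.043609697357980474 [-0.37159695  0.17076311  0.27814984]
```

View pics/w2.png

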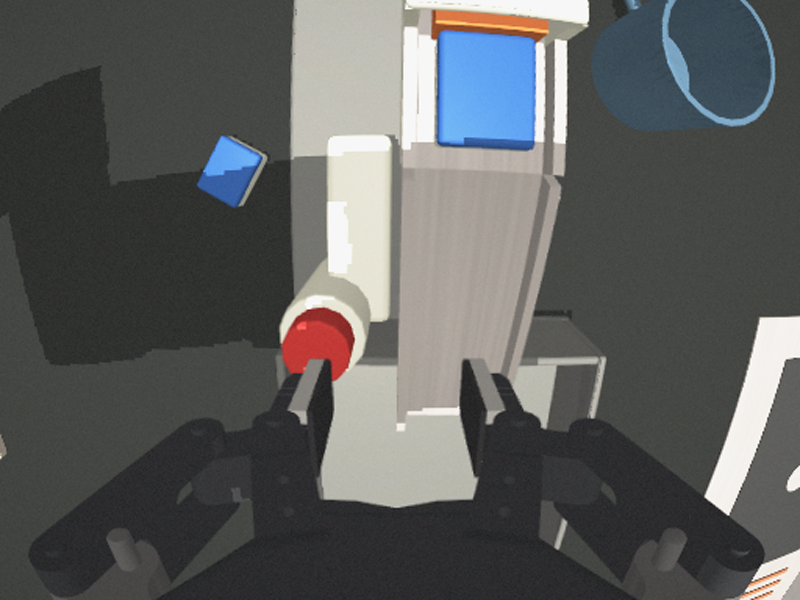

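View pics/m2.png

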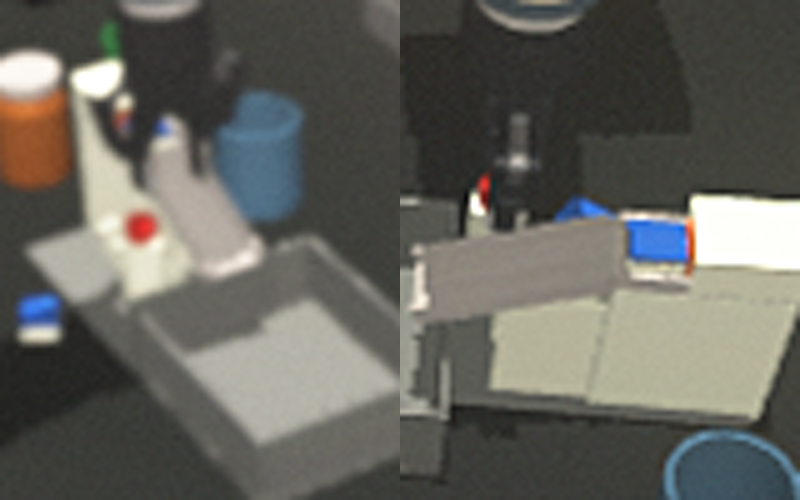

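```bash
python3 - <<'E'
from h import *
import pickle,cv2
c=pickle.load(open("w2.pkl","rb"));o=env.get_obs();T=R.from_quat(o['ee_rot']);p=o['eef_pos']
a=cv2.imread("pics/w2.png")
k=800/512
def dr(P,col):
    for q in projf(c,P): cv2.circle(a,tuple(int(round(z)) for z in ((q+.5)*k)),2,col,-1)
for s in(-1,1):
  for zz,col in((.008,(0,255,0)),(.003,(0,255,255))):
    dr(p+T.apply([[x,s*y,zz] for x in(-.011,.011) for y in(.0218,.036)]),col)
t=np.linspace(0,6.28,25)
dr(np.c_[.485+.014*np.cos(t),.080+.014*np.sin(t),.125+0*t],(255,255,0))
cv2.imwrite("pics/w2o.png",cv2.resize(a[250:500,200:560],(800,556)))
s=get_calibration("scene");print(proj(s,p+T.apply([[0,-.029,.004],[0,.029,.004]])), proj(s,[.485,.08,.125]))
b=cv2.imread("pics/m2.png")
E
```

```text
[[299.86082479 171.46972615]
 [299.66054631 185.25398322]] [[299.85559789 176.29101857]]
```

View pics/w2o.png

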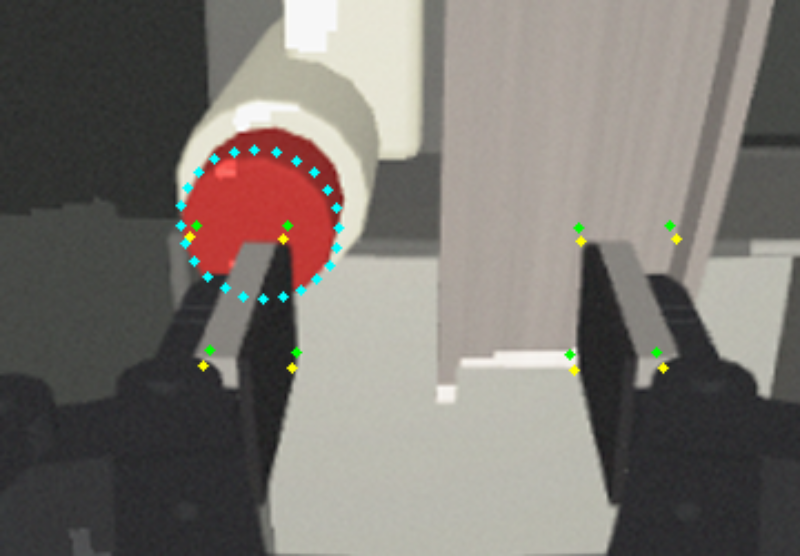

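Emit:
play_rows(travel=[[0,0,0],[0,-0.003,0.03],[0,-0.003,0.06],[0,-0.003,0.06]], angular=[[0,0,0],[0,0,0],[0,0,0],[0,0,0]], grip=[0.4,0.4,0.4,0.4])

```text
t: 3.45
eef_pos: [0.5124, 0.0774, 0.1328]
ee_rot: [0.706, 0.708, -0.001, -0.001]
force: [-1.1, 0.2, 0.3]
grip_width: 0.0514
```

Emit:
play_rows(travel=[[0,0,0.017],[0,0,0.017]], angular=[[0,0,0],[0,0,0]], grip=[0.4,0.4])

```text
t: 3.65
eef_pos: [0.5134, 0.0776, 0.1287]
ee_rot: [0.706, 0.708, -0.0, -0.0]
force: [0.1, -0.5, 1.3]
grip_width: 0.0512
```

```bash
python3 - <<'E'
from h import *
import cv2,pickle
o=env.get_obs();print(o['t'],o['eef_pos'],o['ee_rot'],o['grip_width'],o['force'])
a=snapshot("wrist")[:,:,::-1]
cv2.imwrite("pics/w3.png",cv2.resize(a[140:330,120:380],(800,585),interpolation=cv2.INTER_CUBIC))
E
```

```text
3.65 [0.51342086 0.07757849 0.12865583] [ 7.06407516e-01  7.07805265e-01 -2.82895650e-04 -2.20320512e-04] 0.05115893875817114 [ 0.124285   -0.45374108  1.27372639]
```

View pics/w3.png

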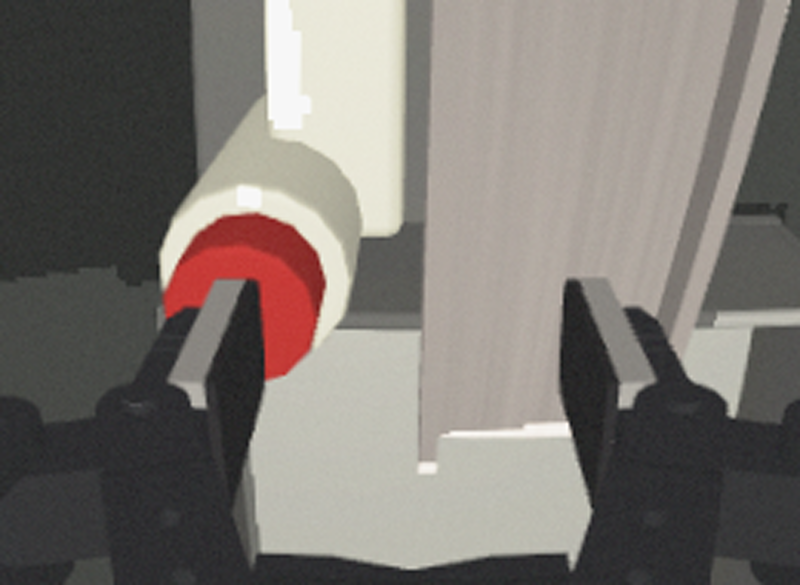

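Emit:
play_rows(travel=[[0,0,0.02],[0,0,0.04],[0,0,0.04],[0,0,0.04]], angular=[[0,0,0],[0,0,0],[0,0,0],[0,0,0]], grip=[0.4,0.4,0.4,0.4])

```text
t: 4.1
eef_pos: [0.5139, 0.0777, 0.1174]
ee_rot: [0.706, 0.708, 0.0, 0.0]
force: [-1.4, -0.5, 8.1]
grip_width: 0.0513
```

```bash
python3 - <<'E'
from h import *
import cv2,pickle
o=env.get_obs();print(o['t'],o['eef_pos'],o['ee_rot'],o['grip_width'],o['force'])
a=snapshot("wrist")[:,:,::-1]
cv2.imwrite("pics/w4.png",cv2.resize(a,(800,600),interpolation=cv2.INTER_CUBIC))
E
```

```text
4.1 [0.513853   0.07765254 0.11739926] [7.06399347e-01 7.07813466e-01 1.92245875e-04 1.51495873e-04] 0.051297186970699134 [-1.3733993  -0.49506595  8.06934668]
```

View pics/w4.png

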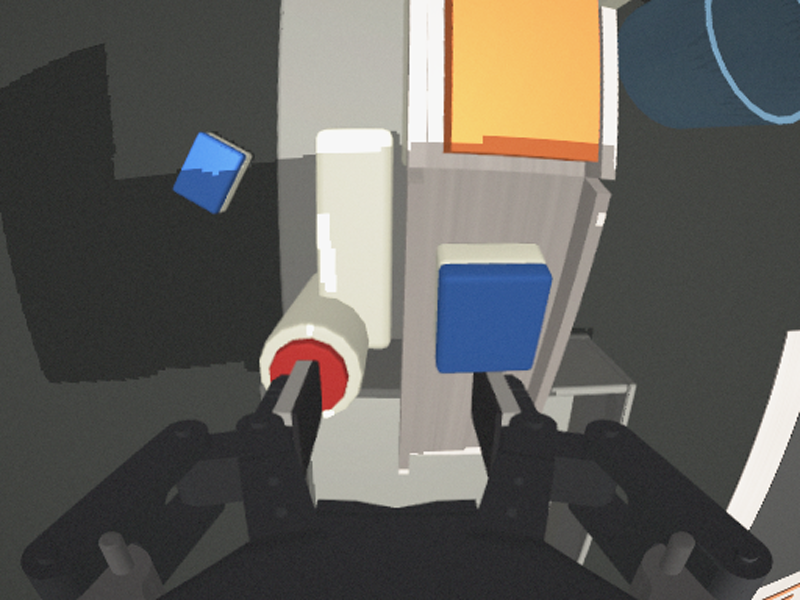

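Emit:
play_rows(travel=[[0,0,0],[0,0,0],[0,0,0],[0,0,0],[0,0,0],[0,0,0],[0,0,0],[0,0,0]], angular=[[0,0,0],[0,0,0],[0,0,0],[0,0,0],[0,0,0],[0,0,0],[0,0,0],[0,0,0]], grip=[0.4,0.4,0.4,0.4,0.4,0.4,0.4,0.4])

```text
t: 4.95
eef_pos: [0.5139, 0.0776, 0.1174]
ee_rot: [0.706, 0.708, 0.0, 0.0]
force: [-0.9, 0.2, 8.1]
grip_width: 0.0512
```

```bash
python3 - <<'E'
from h import *
import cv2,pickle
o=env.get_obs();print(o['t'],o['eef_pos'],o['grip_width'],o['force'])
pickle.dump(get_calibration("wrist"),open("w5.pkl","wb"))
a=snapshot("wrist")[:,:,::-1]
cv2.imwrite("pics/w5.png",cv2.resize(a,(800,600),interpolation=cv2.INTER_CUBIC))
E
```

```text
4.95 [0.5138807  0.07761958 0.11740853] 0.05115379512329729 [-0.88426114  0.23404107  8.11955416]
```

View pics/w5.png

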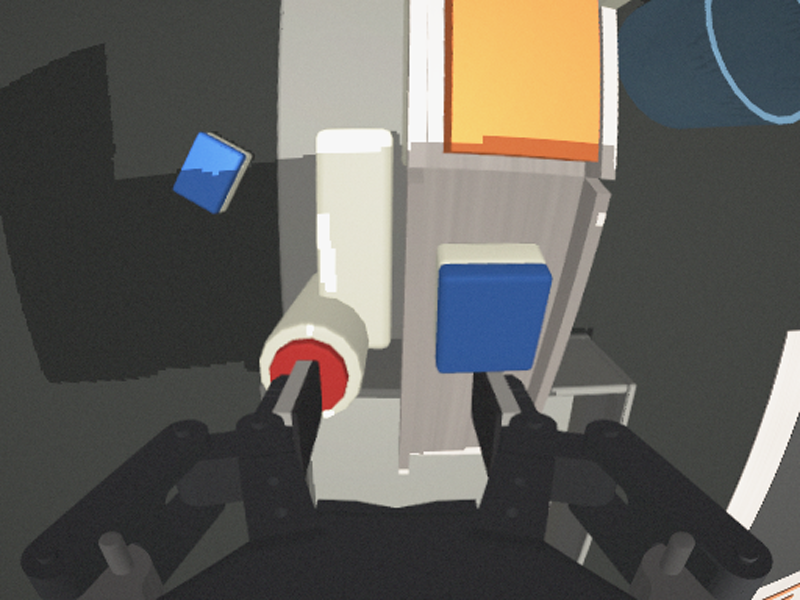

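```bash
python3 - <<'E'
from h import *
import pickle
c=pickle.load(open("w5.pkl","rb"))
p=ray(c,(493*.64,318*.64),.131,True);print(p-[.5425,.150,0])
env.hand_in()
E
```

```text
[-0.00026315 -0.04269861  0.131     ]
the job is handed in; nothing more can be done
```

The tablet is trapped on the chute and the job is handed in, with one finger holding the plunger down and the other stopping the tablet. No verdict was reported, so this rests on my own checks.

**What I did:** I found the dispenser in the camera images, with its origin at about x 0.5425, y 0.150 m and no noticeable yaw. I set the jaw opening to 51 mm so one fingertip sat on the plunger and the other over the trap point. Then I pressed straight down about 11–12 mm in one move.

**Last checks, at 4.95 s:**
- **Plunger:** the vertical force is steady at 8.1 N, above the 4.8 N spring force at full depth, so I take it to be at its stop. The orange pusher is fully out.
- **Tablet:** it looks the same in two wrist pictures 0.85 s apart, lying against the finger. Its centre is about 43 mm beyond the crest and within 1 mm of the chute's centre line.
- **Contact with the tablet:** I judged this from the pictures, because the load is under 0.1 N and too small to show in the force reading.
- **Other things:** the arm did not go near them. The mug and spare tablet show no sign of being moved in the last pictures; I did not check the others again at the end.

**Disagreement:** the side camera put the dispenser about 6 mm lower in y than the scene and wrist cameras. I went with the scene and wrist cameras, and the fingers landed where intended.

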